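# Lock the handled outlet up into the portion filler

### The arm

A 7-joint arm with a two-finger parallel gripper is mounted at the origin on a cart in front of the work surface, level with it; the furniture and walls round the work are solid. World frame = base frame: x ahead of the robot, y to its left, z up, the work surface at z = 0. Lengths are in m, angles in rad, forces in N, time in s.
With the tool pointing down it reaches from about 0.35 to 0.9 m from the base axis. Payload 19.9 kg.
Tool frame: the origin (TCP) lies between the finger pads; the fingertips stand 11 mm ahead of it and the grasp point (between the pads) lies 8 mm behind it; z points along the fingers, y is the line along which they close (so a half turn about z gives the same grasp; the last joint's range is limited). The gripper opens to 85 mm and grips with 20 to 120 N. Pads are 22 mm wide; open, the fingers measure 114 mm over their backs; the gripper's body (76 mm by 85 mm) begins 54 mm behind the grasp point. The pads swing forward as they close: fully open they stand 13 mm farther back than shut.
Start: joints at [1.083, 0.417, -0.01, 1.614, 0.005, 1.111, -0.053], TCP at [0.269, -0.564, 0.242] pointing down, gripper open.
Joint ranges: [-2.81, 2.81], [-0.39, 2.02], [-1.27, 1.25], [0.06, 2.57], [-1.19, 4.33], [0.19, 2], [-2.82, 2.82]. Speed limits (rad/s): [1.89, 1.89, 2.39, 2.39, 3.01, 3.01, 3.01].

### API

Orientations are given as [roll, pitch, yaw] about the fixed x, y, z axes, in that order (R = Rz(yaw) Ry(pitch) Rx(roll)).
In Python, from workcell import arm gives the robot as it stands.
- The arm moves only by the tool drive_tool, never from a script. Its argument "motion" is a list of rows, each an object with "linear": the shift along the tool's x, y, z in mm, a list of three; "spin": the turn about the tool's z in rad; "hand": the opening, from 0 (shut) to 1 (fully open). A call has 1 to 10 rows; each row is the pose to reach, as a shift and turn from the pose commanded when the call began, along the tool's axes at that moment; what a row does not reach only later rows make up. A row lasts 1/12 s, in which the tool goes at most 41.7 mm and 7.16 degrees, less where a joint would pass 70% of its speed; a pose out of reach is approached as far as the arm can. A call with a gripper value outside its range is refused whole. The fingers move at their own pace and stop on an object; "grip_force" is the grip in N (left out, the last holds). Time passes only in rows, so rows that repeat a pose let the fingers close. It gives the time, the measured TCP pose, the force, the opening and the grip force at its end, in the units of the state.
- arm.read_state(): the state, without advancing time (a new reading comes with each control period).
- arm.get_image(name): name is "scene" or "side" or "wrist"; returns a dict with "frame" (420x560x3 uint8, blue, green, red), "camera_matrix" (3x3 intrinsics, pixels), "camera_from_world" (4x4, takes a point from world to camera coordinates). Camera axes: x right, y down, z forward; pixel columns grow to the right and rows downward; lengths in m; the calibration is good to about 2 mm. The wrist camera is an equidistant fisheye: a pixel r from the principal point sees the ray r / f radians off the axis. A picture is of the moment at which its call begins. There is no depth.
- arm.close_job(): hands the job in; it is judged then, once.
Trained networks look in the newest picture that a camera, given by its name, has taken for a name from the list of things; names that differ only in an ending like _2 or _b are one class to them, and where a whole thing is asked for, a point or a joint stands for the part that bears it (a point fixed in the world has none). Each returns a list of dicts, best first, with "confidence" (0 to 1); they miss things now and then, are a little off and sometimes report something else, mostly with a low value. They report only what shows in the picture. A call takes as long as a camera call.
- arm.look_for(camera, label): "position" ([x, y, z] in m, in the coordinates of the camera as it stood for that picture, good to about 4 mm: the middle of the surface that is visible of it).
- arm.cut_out(camera, label): "region" (420x560 bool, what is visible of it).
- arm.mark_of(camera, label): "position" ([x, y, z] in m, in the coordinates of the camera as it stood for that picture, good to about 4 mm: a listed point, or the origin of a listed thing).
The state is a dict: "time_s": time; "joint_pos": joint angles; "joint_vel": joint speeds; "joint_efforts": joint torques, N m; "tcp_pos": TCP position; "tool_rot": TCP orientation; "contact_force": force on the tool from outside, world axes, zero at the start; "ft_torque": the same for the moment, N m; "width": finger opening in m; "grip_force": force on a finger pad.
Only numpy, scipy, OpenCV 4.12 (cv2) and the standard library are available. Lean on these libraries where they do the work, as an engineer would, in place of code of your own. Each camera call takes 0.05 s, during which the arm holds its last target. There are 200 camera calls.

### The job

The filler's outlet, the steel cup with the black handle, is stowed with its handle under the low rack: take it by the cup, draw it out, stand it upright on the counter clear of the rack and let go. Then take it by its handle, push it up into the collar under the hopper with the handle pointing straight out to the filler's front, and turn it anticlockwise (seen from above) until the lugs drop into their notches and it hangs there level, locked and released. Leave the dishes, the label dispenser, the timer, the thermometer and the marker where they are.

Things in the scene. Friction and masses are not known exactly. Their poses are not given: they have to be found in the camera images.
- cup (a point): centre of the outlet's round steel cup, 23 mm above its underside. Cup 60 mm across, 46 mm high, open on top; the outlet is 198 mm long with its handle, 0.18 to 0.34 kg, and stands level on cup and handle foot. x points along the handle away from the cup, z up. At the start the handle lies under the rack; only the first 75 to 95 mm from the cup's centre stick out
- handle (a point): middle of the outlet's black grip: 20 mm wide, 24 mm high, flat-sided, from 72 to 168 mm from the cup's centre, with a foot 18 mm wide below its end. This point is 125 mm out along x and 25 mm above the outlet's underside. Axes as for the cup
- lug (a point): one of the outlet's two lugs, the one over the handle: 34 mm out along x, 19.5 mm above the cup's centre. The other is opposite (at -x). Each is 14 mm wide and 7 mm high, flush with the cup's rim, reaching 41 mm from its centre. The cup's sides square to the handle have no lugs. Axes as for the cup
- rack: low steel rack, fixed: deck 200 mm deep (x), 150 mm across (y), top at 100 mm, 85 mm clear below, between tube legs at the corners; ends open. Origin on the counter under the deck's centre; x points inward from the edge (at x = -100 mm) under which the outlet sticks out. A label dispenser stands on it
- filler: portion filler, fixed: base plate, column at the back (317 mm high, 145 mm along x from the axis) and on its arm a closed steel hopper 122 mm across, top at 370 mm, with a bayonet collar (100 mm across, underside at 174 mm) below. Origin on the counter on the collar's upright axis; x points back to the column, the front is -x, z up
- mount (a point): on the collar's axis, where the cup's centre is when locked: 164 mm above the counter. The collar's bore is 66 mm; two openings 22 mm wide at its front and back (white mark) let the lugs in only with the handle straight out to the front (outlet x = filler -x), within about 5 degrees and 2.5 mm. Axes as for the filler
- lock_point (a point): where the middle of the grip is when locked: 125 mm from the collar's axis, 166 mm high, 60 degrees from the front, anticlockwise seen from above (red mark). The outlet turns when lifted 0 to 9 mm above its locked height (6 is best, 9 is a hard stop; ramps help to 3 mm); at 60 degrees, by a stop, the lugs drop 3 mm into notches. Axes as for the filler
- seal (a joint): orange sprung sealing ring in the collar: 0 when no outlet is in, grows (m) as the cup's rim pushes it up, 0.0015 when locked, 0.0075 at the best turning height. It presses the cup down with 2 to 3.5 N and so holds it level in the notches
- outlet: the whole outlet (cup and handle); origin at the centre of the cup's underside, 23 mm below the cup's centre. Axes as for the cup
- dish_nest: nest of empty foil dishes, 198 mm across, 77 mm high, standing on the filler's base plate (top at 14 mm) under the collar; origin under its centre. Leave it there
- label_dispenser: black label dispenser 154 x 58 x 101 mm standing on the rack; origin under its centre. Leave it there
- timer: white kitchen timer with a black dial, 66 mm across, 39 mm high; origin under its centre. Leave it there
- thermometer: white probe thermometer 216 x 34 x 20 mm lying on the counter, length along x; origin under its centre. Leave it there
- marker: white marker pen with a black cap, 17 x 135 x 16 mm, length along y, on the counter; origin under its centre. Leave it there

How it is judged:
By the outcome, as a careful person would: the job done as asked, in the order asked, and still so for the second after the job is handed in, with the robot touching nothing.
It also fails if it takes over 72 s, if anything falls off the work surface, if the arm or the gripper's body presses on something with over 40 N, if the wrist force passes 120 N, or if a joint passes its speed limit or range.

## Working session

There is one attempt and no reset: what is moved stays moved. The work goes in short steps, Python scripts to look and compute and a tool call to move; the robot and the scene stay as the last step left them, time stands still between calls to the robot, and variables do not carry over. Pictures are saved under pics/ and viewed, at most 10 in all, crops included, and the job is handed in when it is done.

Besides the shell and the picture viewer there is one more tool, called after "Emit:" as name([rows], argument=value, ...), one row to a line, values as JSON. drive_tool: Moves the arm, as the interface text tells. Its arguments: {"type":"object","properties":{"motion":{"type":"array"},"grip_force":{"type":"number"}},"required":["motion"]}

```bash
mkdir -p pics; cat > h.py <<'E'
import numpy as np, cv2
from workcell import arm
from scipy.spatial.transform import Rotation as R
def W(img,p):
    T=np.linalg.inv(img["camera_from_world"]); return (T@np.r_[p,1])[:3]
def pts(cam,labels,n=1):
    im=arm.get_image(cam)
    for l in labels:
        for d in arm.mark_of(cam,l)[:n]:
            print(cam,l,np.round(W(im,d["position"]),4),round(d["confidence"],2))
    return im
def st():
    s=arm.read_state(); print({k:np.round(s[k],4) for k in("time_s","joint_pos","tcp_pos","tool_rot","contact_force","width","grip_force")}); return s
E
python3 - <<'E'
from h import *
st()
L=["cup","handle","lug","rack","filler","mount","lock_point","outlet","dish_nest","label_dispenser","timer","thermometer","marker"]
ims=[]
for c in("scene","side"):
    ims.append(pts(c,L)["frame"])
cv2.imwrite("pics/a.png",cv2.resize(np.hstack(ims),(800,300)))
cv2.imwrite("pics/s0.png",ims[0]);cv2.imwrite("pics/s1.png",ims[1])
E
```

```text
{'time_s': np.float64(0.0), 'joint_pos': array([ 1.0835,  0.418 , -0.0103,  1.6142,  0.0047,  1.1107, -0.053 ]), 'tcp_pos': array([ 0.2693, -0.5636,  0.2417]), 'tool_rot': array([-3.1404e+00,  1.0000e-04,  4.4580e-01]), 'contact_force': array([ 0.198 , -0.1987, -0.6965]), 'width': np.float64(0.0855), 'grip_force': np.float64(0.0)}
scene cup [ 0.4132 -0.259   0.0255] 0.75
scene handle [ 0.3998 -0.3899  0.0231] 0.96
scene lug [ 0.4035 -0.2963  0.0424] 0.69
scene rack [ 0.4159 -0.4438  0.0062] 0.87
scene filler [ 0.6892 -0.1374  0.003 ] 0.73
scene outlet [ 0.4106 -0.2598 -0.0045] 0.66
scene dish_nest [ 0.6893 -0.1366  0.0125] 0.94
scene label_dispenser [ 0.4311 -0.4446  0.0946] 0.57
scene timer [ 4.003e-01  2.300e-02 -2.000e-04] 0.64
scene thermometer [ 0.6299 -0.3764 -0.0025] 0.75
scene marker [ 0.3827 -0.0693 -0.0015] 0.69
side cup [ 0.4149 -0.2655  0.0232] 0.83
side handle [ 0.405  -0.388   0.0242] 0.57
side lug [ 0.41  -0.299  0.041] 0.82
side rack [ 0.4241 -0.445   0.0021] 0.66
side mount [ 0.6905 -0.1387  0.159 ] 0.87
side lock_point [ 0.423  -0.4429  0.0011] 0.31
side outlet [ 4.128e-01 -2.653e-01 -1.000e-04] 0.75
side dish_nest [ 0.6874 -0.1351  0.0142] 0.64
side label_dispenser [ 0.4315 -0.4448  0.098 ] 0.62
side timer [ 0.4013  0.0263 -0.0043] 0.8
side thermometer [ 0.6356 -0.3742 -0.0044] 0.7
side marker [ 0.3808 -0.0692  0.0013] 0.53
```

View pics/s0.png

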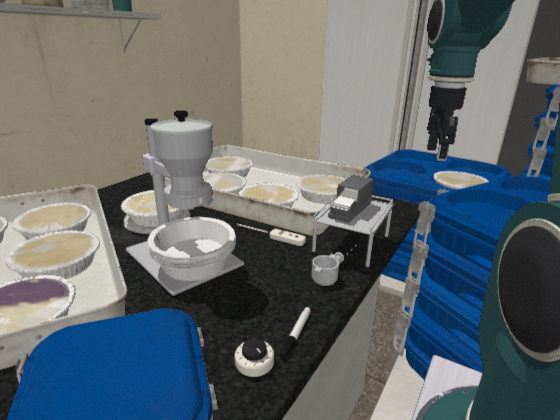

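View pics/s1.png

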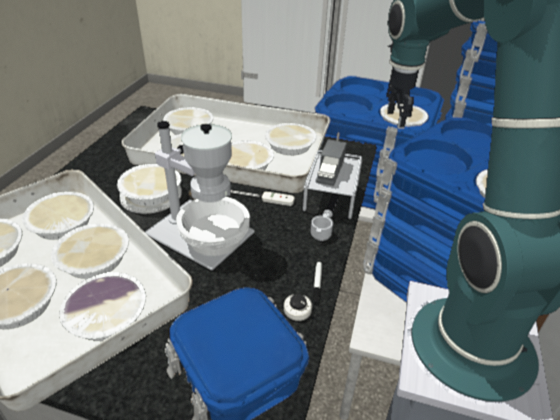

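The scene view shows the cup at (325,268) sticking out of the rack, with the filler at (185,190); the side view shows the cup at (321,228). The column knob is at (152,125) in scene and (164,127) in side, and the hopper knob is at (181,115) and (206,130). I'll triangulate these to get the filler's yaw.

```bash
python3 - <<'E'
from h import *
a=arm.get_image("scene");b=arm.get_image("side")
P=[i["camera_matrix"]@i["camera_from_world"][:3] for i in(a,b)]
def tri(u,v):
    X=cv2.triangulatePoints(P[0],P[1],np.array(u,float),np.array(v,float));return (X[:3]/X[3]).ravel()
print("col knob",tri((152,123),(164,126)),"hop knob",tri((181,115),(206,129)))
for n,i in(("a",a),("b",b)):
    f=i["frame"]; 
    c=(f[100:290,110:260] if n=="a" else f[110:275,135:265]); cv2.imwrite(f"pics/c{n}.png",cv2.resize(c,None,fx=3,fy=3,interpolation=cv2.INTER_CUBIC)[:600])
A=cv2.imread("pics/ca.png");B=cv2.imread("pics/cb.png");h=min(len(A),len(B));
cv2.imwrite("pics/cab.png",np.hstack([A[:h],B[:h]])[:, :]);print(A.shape,B.shape)
for p in [(0.6892,-.137,.174),(.6892,-.137,.37),(.6892,-.137,.014)]:
  print([np.round((q@np.r_[p,1])[:2]/(q@np.r_[p,1])[2]) for q in P])
for k in range(3):
    pts("side",["mount","filler","cup","handle","lock_point"]);pts("scene",["mount","filler","cup","handle"])
E
python3 -c "
import cv2;a=cv2.imread('pics/cab.png');cv2.imwrite('pics/cab.png',cv2.resize(a,(800,int(a.shape[0]*800/a.shape[1]))))"
```

```text
col knob [ 0.82748754 -0.18185545  0.31795146] hop knob [ 0.68783752 -0.13633383  0.35752091]
(570, 450, 3) (495, 390, 3)
[array([188., 201.]), array([211., 192.])]
[array([180., 109.]), array([205., 124.])]
[array([194., 263.]), array([214., 238.])]
side mount [ 0.6902 -0.1392  0.1627] 0.75
side cup [ 0.4156 -0.2644  0.0229] 0.87
side handle [ 0.4057 -0.3878  0.0266] 0.72
scene mount [ 0.685  -0.1403  0.1634] 0.72
scene filler [ 0.6921 -0.1358 -0.0017] 0.91
scene cup [ 0.4106 -0.2606  0.027 ] 0.58
scene handle [ 0.4014 -0.3904  0.0197] 0.74
side mount [ 0.6912 -0.1384  0.1622] 0.96
side cup [ 0.4125 -0.2647  0.0217] 0.79
side handle [ 0.4071 -0.3852  0.0226] 0.82
scene mount [ 0.6874 -0.1382  0.1635] 0.65
scene filler [ 0.6894 -0.1364 -0.0024] 0.85
scene cup [ 0.4074 -0.2632  0.0259] 0.92
scene handle [ 0.4058 -0.39    0.0215] 0.76
side mount [ 0.6875 -0.137   0.164 ] 0.63
side cup [ 0.416  -0.2649  0.0211] 0.78
side handle [ 0.403  -0.3892  0.0257] 0.58
scene mount [ 0.6867 -0.1376  0.1614] 0.74
scene filler [ 6.906e-01 -1.365e-01  5.000e-04] 0.94
scene cup [ 0.4076 -0.2608  0.0283] 0.87
scene handle [ 0.4054 -0.3907  0.0204] 0.87
```

View pics/cab.png

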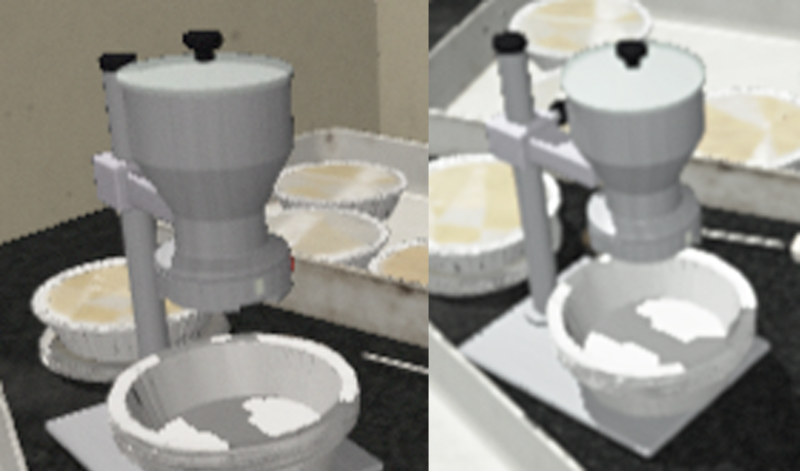

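```bash
cat >> h.py <<'E'
def go(p,yaw_deg):
    "shift/spin from the measured pose to world TCP p, tool-down yaw"
    s=arm.read_state(); M=R.from_euler("xyz",s["tool_rot"]).as_matrix()
    l=M.T@(np.array(p)-s["tcp_pos"])*1000; y=np.arctan2(M[1,0],M[0,0])
    d=(np.radians(yaw_deg)-y+np.pi)%(2*np.pi)-np.pi
    print("t",round(s["time_s"],2),"linear",np.round(l,1),"spin",round(-d,3),"rows",np.ceil(max(np.linalg.norm(l)/41.7,abs(d)/.125)))
E
python3 - <<'E'
from h import *
i=arm.get_image("scene"); K=i["camera_matrix"];T=np.linalg.inv(i["camera_from_world"])
for n,u in(("white",(200.3,199.8)),("red",(212.2,192.8))):
    d=T[:3,:3]@np.linalg.solve(K,np.r_[u,1]);o=T[:3,3]; c=np.array([.689,-.138])
    q=o[:2]-c;a=d[:2]@d[:2];b=q@d[:2];k=q@q-.0025;D=b*b-a*k
    t=(-b-np.sqrt(max(D,0)))/a;X=o+t*d;print(n,X,np.degrees(np.arctan2(X[1]+.138,X[0]-.689)),D)
go((.269,-.564,.33),25.5);go((.412,-.263,.33),86.4)
E
```

```text
white [ 0.64091991 -0.12427758  0.19137145] 164.07085389323248 0.0016523929503405865
red [ 0.65003245 -0.17262869  0.18905183] -138.37396140865346 -0.00019455295158288255
t 3.2 linear [ -0.5  -0.1 -87.7] spin 0.001 rows 3.0
t 3.2 linear [ 258.3 -210.   -87.7] spin -1.062 rows 9.0
```

Emit:
drive_tool([
  {"linear": [0, 0, -40], "spin": 0, "hand": 1},
  {"linear": [0, 0, -80], "spin": 0, "hand": 1},
  {"linear": [32, -26, -88], "spin": -0.12, "hand": 1},
  {"linear": [64, -52, -88], "spin": -0.24, "hand": 1},
  {"linear": [96, -78, -88], "spin": -0.36, "hand": 1},
  {"linear": [128, -104, -88], "spin": -0.48, "hand": 1},
  {"linear": [160, -130, -88], "spin": -0.6, "hand": 1},
  {"linear": [192, -156, -88], "spin": -0.72, "hand": 1},
  {"linear": [224, -182, -88], "spin": -0.84, "hand": 1},
  {"linear": [258, -210, -88], "spin": -0.96, "hand": 1},
])

```text
time_s: 4.03
tcp_pos: [0.4111, -0.2635, 0.3306]
tool_rot: [3.141, 0.001, 1.411]
contact_force: [0.6, -0.6, -0.2]
width: 0.0855
grip_force: 0.0
```

```bash
python3 - <<'E'
from h import *
st()
go((.412,-.263,.15),86.4)
E
```

```text
{'time_s': np.float64(4.0333), 'joint_pos': array([ 0.8087,  0.104 , -0.3251,  1.8205,  0.0357,  1.2221,  0.3137]), 'tcp_pos': array([ 0.4111, -0.2635,  0.3306]), 'tool_rot': array([3.1412e+00, 6.0000e-04, 1.4115e+00]), 'contact_force': array([ 0.5683, -0.6324, -0.1514]), 'width': np.float64(0.0855), 'grip_force': np.float64(0.0)}
t 4.03 linear [  0.7   0.8 180.6] spin -0.096 rows 5.0
```

Emit:
drive_tool([
  {"linear": [1, 1, 40], "spin": -0.1, "hand": 1},
  {"linear": [1, 1, 80], "spin": -0.1, "hand": 1},
  {"linear": [1, 1, 120], "spin": -0.1, "hand": 1},
  {"linear": [1, 1, 160], "spin": -0.1, "hand": 1},
  {"linear": [1, 1, 180], "spin": -0.1, "hand": 1},
  {"linear": [1, 1, 180], "spin": -0.1, "hand": 1},
])

```text
time_s: 4.53
tcp_pos: [0.4099, -0.2633, 0.1465]
tool_rot: [-3.136, -0.003, 1.506]
contact_force: [-0.3, 0.3, 0.4]
width: 0.0852
grip_force: 0.0
```

```bash
python3 - <<'E'
from h import *
for k in range(3): im=pts("wrist",["cup","handle","lug"])
pts("side",["cup","handle"])
cv2.imwrite("pics/w1.png",im["frame"])
E
```

```text
wrist cup [ 0.4121 -0.2662  0.0243] 0.58
wrist handle [ 0.4041 -0.3941  0.0243] 0.86
wrist lug [ 0.4091 -0.298   0.0439] 0.65
wrist cup [ 0.4126 -0.2635  0.0229] 0.89
wrist handle [ 0.4023 -0.3927  0.023 ] 0.76
wrist lug [ 0.4052 -0.296   0.0451] 0.71
wrist cup [ 0.4114 -0.2661  0.0235] 0.59
wrist handle [ 0.4045 -0.387   0.0244] 0.79
wrist lug [ 0.4058 -0.2977  0.0433] 0.79
side cup [ 0.412  -0.2621  0.0204] 0.93
side handle [ 0.4026 -0.387   0.0226] 0.57
```

View pics/w1.png

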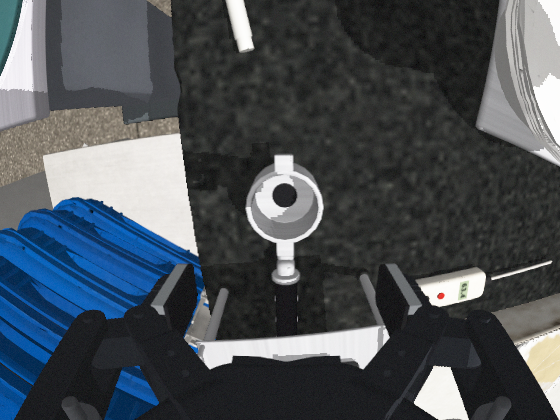

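The cup sits at (285,205) in the wrist image and the handle runs straight down to (286,310), so the alignment is good. Now I'll descend and grip the cup.

Emit:
drive_tool([
  {"linear": [-1, 2, 35], "spin": 0, "hand": 1},
  {"linear": [-1, 2, 70], "spin": 0, "hand": 1},
  {"linear": [-1, 2, 95], "spin": 0, "hand": 1},
  {"linear": [-1, 2, 115], "spin": 0, "hand": 1},
  {"linear": [-1, 2, 124], "spin": 0, "hand": 1},
  {"linear": [-1, 2, 124], "spin": 0, "hand": 1},
  {"linear": [-1, 2, 124], "spin": 0, "hand": 0.5},
  {"linear": [-1, 2, 124], "spin": 0, "hand": 0.5},
  {"linear": [-1, 2, 124], "spin": 0, "hand": 0.5},
  {"linear": [-1, 2, 124], "spin": 0, "hand": 0.5},
], grip_force=50)

```text
time_s: 6.12
tcp_pos: [0.4143, -0.266, 0.028]
tool_rot: [3.14, 0.001, 1.506]
contact_force: [-3.7, 3.1, 12.7]
width: 0.0598
grip_force: 50.9
```

```bash
python3 - <<'E'
from h import *
st(); go((.42,-.12,.026),86.4)
E
```

```text
{'time_s': np.float64(6.1167), 'joint_pos': array([ 0.7206,  0.5268, -0.2547,  2.0739,  0.2392,  0.5663,  0.2313]), 'tcp_pos': array([ 0.4143, -0.266 ,  0.028 ]), 'tool_rot': array([3.1402e+00, 1.1000e-03, 1.5057e+00]), 'contact_force': array([-3.6981,  3.0962, 12.6701]), 'width': np.float64(0.0598), 'grip_force': np.float64(50.871)}
t 6.12 linear [146.1  -3.8   1.8] spin -0.002 rows 4.0
```

Emit:
drive_tool([
  {"linear": [0, 0, 0], "spin": 0, "hand": 0.5},
  {"linear": [0, 0, -8], "spin": 0, "hand": 0.5},
  {"linear": [15, 0, -11], "spin": 0, "hand": 0.5},
  {"linear": [32, 0, -11], "spin": 0, "hand": 0.5},
  {"linear": [50, 5, -11], "spin": 0, "hand": 0.5},
  {"linear": [68, 12, -11], "spin": 0, "hand": 0.5},
  {"linear": [84, 20, -11], "spin": 0, "hand": 0.5},
  {"linear": [98, 30, -11], "spin": 0, "hand": 0.5},
  {"linear": [108, 35, -11], "spin": 0, "hand": 0.5},
  {"linear": [108, 35, -11], "spin": 0, "hand": 0.5},
], grip_force=90)

```text
time_s: 6.95
tcp_pos: [0.4573, -0.1583, 0.0383]
tool_rot: [3.14, -0.0, 1.509]
contact_force: [-0.3, 0.4, -2.3]
width: 0.0584
grip_force: 96.4
```

```bash
python3 - <<'E'
from h import *
st(); im=pts("side",["cup","handle"]);pts("scene",["cup","handle"])
cv2.imwrite("pics/s2.png",im["frame"]); go((.45,-.16,.09),86.3); go((.54,-.25,.09),-17)
E
```

```text
{'time_s': np.float64(6.95), 'joint_pos': array([ 4.9730e-01,  4.9780e-01, -2.7050e-01,  2.0915e+00,  2.3430e-01,
        5.7840e-01, -9.0000e-04]), 'tcp_pos': array([ 0.4573, -0.1583,  0.0383]), 'tool_rot': array([ 3.1396e+00, -3.0000e-04,  1.5085e+00]), 'contact_force': array([-0.2594,  0.441 , -2.3357]), 'width': np.float64(0.0584), 'grip_force': np.float64(96.4499)}
side handle [ 0.4478 -0.2813  0.0329] 0.98
scene cup [ 0.4535 -0.1559  0.0365] 0.88
scene handle [ 0.4463 -0.2844  0.0299] 0.93
t 7.25 linear [  0.6  -5.3 -52.6] spin -0.002 rows 2.0
t 7.25 linear [-83.3  90.4 -52.7] spin 1.801 rows 15.0
```

View pics/s2.png

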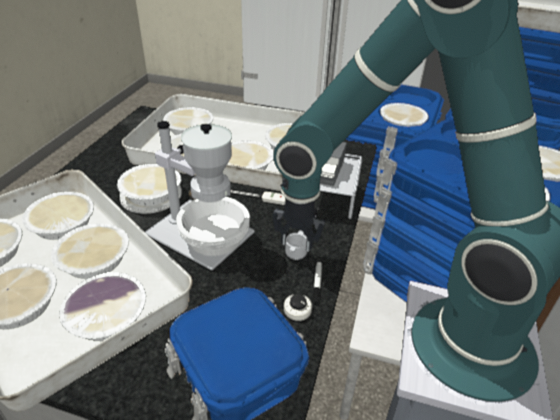

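The cup is out, at (296,245) in the side view, and it is held level. Next I'll lift it, turn it and set it down.

Emit:
drive_tool([
  {"linear": [0, 0, -30], "spin": 0, "hand": 0.5},
  {"linear": [-4, 4, -52], "spin": 0.1, "hand": 0.5},
  {"linear": [-12, 12, -52], "spin": 0.22, "hand": 0.5},
  {"linear": [-20, 22, -52], "spin": 0.34, "hand": 0.5},
  {"linear": [-28, 32, -52], "spin": 0.46, "hand": 0.5},
  {"linear": [-36, 42, -52], "spin": 0.58, "hand": 0.5},
  {"linear": [-44, 52, -52], "spin": 0.7, "hand": 0.5},
  {"linear": [-52, 62, -52], "spin": 0.82, "hand": 0.5},
  {"linear": [-60, 72, -52], "spin": 0.94, "hand": 0.5},
  {"linear": [-68, 82, -52], "spin": 1.06, "hand": 0.5},
])

```text
time_s: 8.08
tcp_pos: [0.5331, -0.2344, 0.0892]
tool_rot: [-3.141, 0.0, 0.439]
contact_force: [0.8, 0.4, -1.8]
width: 0.0583
grip_force: 97.7
```

```bash
python3 - <<'E'
from h import *
st(); go((.54,-.25,.09),-17)
E
```

```text
{'time_s': np.float64(8.0833), 'joint_pos': array([ 0.3863,  0.5298, -0.0321,  1.8378,  0.0233,  0.7748, -0.7899]), 'tcp_pos': array([ 0.5331, -0.2344,  0.0892]), 'tool_rot': array([-3.1414e+00,  3.0000e-04,  4.3900e-01]), 'contact_force': array([ 0.7874,  0.3586, -1.7607]), 'width': np.float64(0.0583), 'grip_force': np.float64(97.7154)}
t 8.08 linear [-0.4 17.1 -0.8] spin 0.736 rows 6.0
```

Emit:
drive_tool([
  {"linear": [0, 3, 0], "spin": 0.12, "hand": 0.5},
  {"linear": [0, 6, 0], "spin": 0.24, "hand": 0.5},
  {"linear": [0, 9, 0], "spin": 0.36, "hand": 0.5},
  {"linear": [0, 12, 10], "spin": 0.48, "hand": 0.5},
  {"linear": [0, 15, 20], "spin": 0.6, "hand": 0.5},
  {"linear": [0, 17, 30], "spin": 0.72, "hand": 0.5},
  {"linear": [0, 17, 40], "spin": 0.735, "hand": 0.5},
  {"linear": [0, 17, 50], "spin": 0.735, "hand": 0.5},
  {"linear": [0, 17, 57], "spin": 0.735, "hand": 0.5},
  {"linear": [0, 17, 60], "spin": 0.735, "hand": 0.5},
])

```text
time_s: 8.92
tcp_pos: [0.5399, -0.2485, 0.0283]
tool_rot: [-3.141, 0.001, -0.286]
contact_force: [-18.4, 9.0, 50.2]
width: 0.0582
grip_force: 103.1
```

```bash
python3 - <<'E'
from h import *
st(); pts("scene",["cup","handle","outlet"])
E
```

```text
{'time_s': np.float64(8.9167), 'joint_pos': array([ 0.2798,  0.6446,  0.1307,  1.8283, -0.1257,  0.6781, -1.3744]), 'tcp_pos': array([ 0.5399, -0.2485,  0.0283]), 'tool_rot': array([-3.1412e+00,  1.4000e-03, -2.8630e-01]), 'contact_force': array([-18.4002,   9.0493,  50.1679]), 'width': np.float64(0.0582), 'grip_force': np.float64(103.1088)}
scene cup [ 0.5393 -0.2507  0.0255] 0.57
scene handle [ 0.4205 -0.2165  0.022 ] 0.63
scene outlet [ 0.5378 -0.2475 -0.0042] 0.72
```

Emit:
drive_tool([
  {"linear": [0, 0, -2], "spin": 0, "hand": 0.5},
  {"linear": [0, 0, -3], "spin": 0, "hand": 0.5},
  {"linear": [0, 0, -3], "spin": 0, "hand": 1},
  {"linear": [0, 0, -3], "spin": 0, "hand": 1},
  {"linear": [0, 0, -3], "spin": 0, "hand": 1},
  {"linear": [0, 0, -3], "spin": 0, "hand": 1},
  {"linear": [0, 0, -25], "spin": 0, "hand": 1},
  {"linear": [0, 0, -60], "spin": 0, "hand": 1},
  {"linear": [0, 0, -95], "spin": 0, "hand": 1},
  {"linear": [0, 0, -122], "spin": 0, "hand": 1},
])

```text
time_s: 9.95
tcp_pos: [0.5407, -0.2488, 0.1538]
tool_rot: [3.141, -0.001, -0.289]
contact_force: [0.7, 0.0, 0.5]
width: 0.0858
grip_force: 0.0
```

```bash
python3 - <<'E'
from h import *
st()
for k in range(3): im=pts("wrist",["cup","handle","lug"])
pts("side",["cup","handle"])
cv2.imwrite("pics/w2.png",im["frame"]); pts("scene",["cup","handle"])
go((.421,-.215,.15),-17)
E
```

```text
{'time_s': np.float64(9.95), 'joint_pos': array([ 0.2531,  0.4641,  0.1636,  1.775 , -0.0926,  0.9087, -1.4034]), 'tcp_pos': array([ 0.5407, -0.2488,  0.1538]), 'tool_rot': array([ 3.1415e+00, -1.3000e-03, -2.8920e-01]), 'contact_force': array([0.7077, 0.0136, 0.5233]), 'width': np.float64(0.0858), 'grip_force': np.float64(0.0)}
wrist cup [ 0.5445 -0.2497  0.0238] 0.82
wrist handle [ 0.4239 -0.217   0.0202] 0.6
wrist lug [ 0.507  -0.2382  0.0429] 0.93
wrist cup [ 0.5461 -0.2503  0.0219] 0.82
wrist handle [ 0.4237 -0.2189  0.0211] 0.75
wrist lug [ 0.507  -0.2373  0.0404] 0.76
wrist cup [ 0.5413 -0.2505  0.0242] 0.78
wrist handle [ 0.547  -0.2477 -0.0017] 0.39
wrist lug [ 0.5101 -0.2393  0.0437] 0.92
side cup [ 0.5459 -0.2502  0.0223] 0.65
side handle [ 0.4245 -0.2128  0.0229] 0.76
scene cup [ 0.5408 -0.2482  0.0263] 0.8
scene handle [ 0.4217 -0.2147  0.0205] 0.89
t 10.85 linear [-124.1    1.8    1.3] spin 0.008 rows 3.0
```

View pics/w2.png

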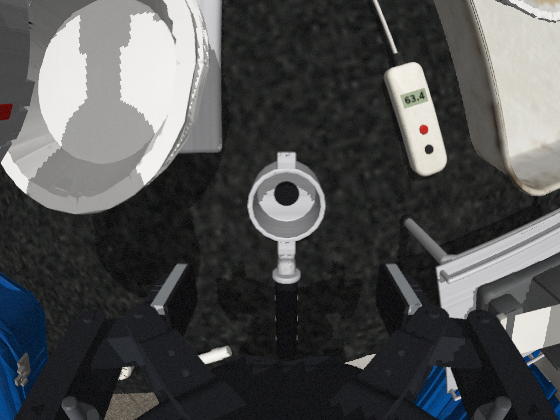

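The cup stands upright at (286,203) with its handle straight down the image. The outlet yaw is about 163.4°, which matches the tool, so I'll take the handle now.

Emit:
drive_tool([
  {"linear": [-40, 0, 0], "spin": 0, "hand": 1},
  {"linear": [-80, 0, 0], "spin": 0, "hand": 1},
  {"linear": [-118, 0, 10], "spin": 0, "hand": 1},
  {"linear": [-127, 0, 45], "spin": 0, "hand": 1},
  {"linear": [-127, 0, 80], "spin": 0, "hand": 0.7},
  {"linear": [-127, 0, 110], "spin": 0, "hand": 0.7},
  {"linear": [-127, 0, 126], "spin": 0, "hand": 0.7},
  {"linear": [-127, 0, 134], "spin": 0, "hand": 0.7},
  {"linear": [-127, 0, 134], "spin": 0, "hand": 0.7},
])

```text
time_s: 11.6
tcp_pos: [0.4181, -0.2122, 0.0161]
tool_rot: [-3.141, 0.002, -0.289]
contact_force: [-0.5, 0.4, -0.2]
width: 0.0596
grip_force: 0.0
```

Emit:
drive_tool([
  {"linear": [0, 0, 0], "spin": 0, "hand": 0},
  {"linear": [0, 0, 0], "spin": 0, "hand": 0},
  {"linear": [0, 0, 0], "spin": 0, "hand": 0},
  {"linear": [0, 0, 0], "spin": 0, "hand": 0},
  {"linear": [0, 0, 0], "spin": 0, "hand": 0},
  {"linear": [0, 0, 0], "spin": 0, "hand": 0},
  {"linear": [0, 0, 0], "spin": 0, "hand": 0},
  {"linear": [0, 0, 0], "spin": 0, "hand": 0},
], grip_force=60)

```text
time_s: 12.27
tcp_pos: [0.4194, -0.2127, 0.0185]
tool_rot: [3.142, -0.002, -0.289]
contact_force: [-1.2, 1.4, 11.3]
width: 0.0192
grip_force: 58.2
```

```bash
python3 - <<'E'
from h import *
st(); im=pts("wrist",["cup","handle","lug"]);pts("scene",["cup","handle"])
E
```

```text
{'time_s': np.float64(12.2667), 'joint_pos': array([ 0.2956,  0.511 ,  0.1282,  2.1386, -0.1319,  0.4974, -1.3364]), 'tcp_pos': array([ 0.4194, -0.2127,  0.0185]), 'tool_rot': array([ 3.1416e+00, -1.8000e-03, -2.8920e-01]), 'contact_force': array([-1.2263,  1.3993, 11.346 ]), 'width': np.float64(0.0192), 'grip_force': np.float64(58.2291)}
wrist handle [ 0.4268 -0.2169  0.0223] 0.77
wrist lug [ 0.5068 -0.2392  0.0401] 0.87
scene cup [ 0.5435 -0.2504  0.026 ] 0.86
scene handle [ 0.4197 -0.2141  0.0216] 0.76
```

Emit:
drive_tool([
  {"linear": [0, 0, 0], "spin": 0, "hand": 0},
  {"linear": [0, 0, 0], "spin": 0, "hand": 0},
  {"linear": [0, 0, -10], "spin": 0, "hand": 0},
  {"linear": [0, 0, -35], "spin": 0, "hand": 0},
  {"linear": [0, 0, -65], "spin": 0, "hand": 0},
  {"linear": [0, 0, -95], "spin": 0, "hand": 0},
  {"linear": [0, 0, -115], "spin": 0.01, "hand": 0},
  {"linear": [0, 0, -115], "spin": 0.01, "hand": 0},
], grip_force=110)

```text
time_s: 13.28
tcp_pos: [0.4204, -0.2132, 0.1369]
tool_rot: [3.141, -0.006, -0.3]
contact_force: [1.3, -1.1, -1.2]
width: 0.0183
grip_force: 107.5
```

```bash
python3 - <<'E'
from h import *
st(); go((.5648,-.1002,.135),np.degrees(-.3)); 
for c in("scene","side"): pts(c,["cup","lug","handle","mount"])
E
```

```text
{'time_s': np.float64(13.2833), 'joint_pos': array([ 0.2478,  0.2873,  0.1799,  2.0905, -0.0742,  0.7631, -1.3969]), 'tcp_pos': array([ 0.4204, -0.2132,  0.1369]), 'tool_rot': array([ 3.1414, -0.0064, -0.2999]), 'contact_force': array([ 1.3302, -1.1022, -1.2032]), 'width': np.float64(0.0183), 'grip_force': np.float64(107.5104)}
t 13.28 linear [ 104.5 -150.6    2.5] spin 0.0 rows 5.0
scene cup [ 0.5409 -0.251   0.143 ] 0.64
scene lug [ 0.5054 -0.2412  0.1602] 0.81
scene handle [ 0.4207 -0.2149  0.1398] 0.96
scene mount [ 0.6868 -0.1365  0.1637] 0.83
side cup [ 0.544  -0.2523  0.1309] 0.7
side lug [ 0.5081 -0.2397  0.1514] 0.95
side handle [ 0.4201 -0.2138  0.1362] 0.78
side mount [ 0.6916 -0.1395  0.1629] 0.77
```

Emit:
drive_tool([
  {"linear": [20, -30, 2], "spin": 0, "hand": 0},
  {"linear": [42, -60, 2], "spin": 0, "hand": 0},
  {"linear": [63, -90, 2], "spin": 0, "hand": 0},
  {"linear": [84, -120, 2], "spin": 0, "hand": 0},
  {"linear": [98, -140, 2], "spin": 0, "hand": 0},
  {"linear": [104, -150, 2], "spin": 0, "hand": 0},
  {"linear": [104, -150, 2], "spin": 0, "hand": 0},
  {"linear": [104, -150, 2], "spin": 0, "hand": 0},
])

```text
time_s: 14.45
tcp_pos: [0.5619, -0.0999, 0.1297]
tool_rot: [3.141, 0.001, -0.299]
contact_force: [-0.4, -0.5, -2.7]
width: 0.0184
grip_force: 107.7
```

```bash
python3 - <<'E'
from h import *
st()
for k in range(3):
  for c in("scene","side","wrist"):
    im=pts(c,["cup","lug","handle","mount"])
    cv2.imwrite(f"pics/e_{c}.png",im["frame"])
A=cv2.imread("pics/e_scene.png")[120:260,110:270];B=cv2.imread("pics/e_side.png")[110:250,130:290]
cv2.imwrite("pics/e.png",cv2.resize(np.hstack([A,B]),(800,350),interpolation=cv2.INTER_CUBIC))
E
```

```text
{'time_s': np.float64(14.45), 'joint_pos': array([ 0.0248,  0.4564,  0.1227,  1.8503, -0.0721,  0.8404, -1.6864]), 'tcp_pos': array([ 0.5619, -0.0999,  0.1297]), 'tool_rot': array([ 3.1411e+00,  1.1000e-03, -2.9880e-01]), 'contact_force': array([-0.412 , -0.4848, -2.7087]), 'width': np.float64(0.0184), 'grip_force': np.float64(107.7213)}
scene cup [ 0.6835 -0.1378  0.1351] 0.63
scene lug [ 0.6499 -0.1267  0.1499] 0.83
scene handle [ 0.5633 -0.1024  0.1318] 0.98
scene mount [ 0.4298 -0.4447  0.0945] 0.31
side cup [ 0.6867 -0.1394  0.1326] 0.91
side lug [ 0.6559 -0.1304  0.1527] 0.75
side handle [ 0.5658 -0.102   0.1367] 0.97
side mount [ 0.6879 -0.14    0.1591] 0.56
wrist handle [ 0.5674 -0.1026  0.1364] 0.93
scene cup [ 0.6858 -0.1357  0.1382] 0.62
scene lug [ 0.6465 -0.1277  0.1533] 0.61
scene handle [ 0.5633 -0.1026  0.1345] 0.69
side cup [ 0.6845 -0.1391  0.1306] 0.77
side lug [ 0.653  -0.1292  0.1544] 0.9
side handle [ 0.5645 -0.1014  0.136 ] 0.65
side mount [ 0.6896 -0.1415  0.1615] 0.84
wrist handle [ 0.5654 -0.1031  0.1332] 0.93
scene cup [ 0.6855 -0.1396  0.1364] 0.61
scene lug [ 0.6921 -0.1366 -0.0034] 0.58
scene handle [ 0.5618 -0.1046  0.1306] 0.73
side cup [ 0.6872 -0.1408  0.132 ] 0.81
side lug [ 0.6559 -0.1287  0.154 ] 0.61
side handle [ 0.5662 -0.1017  0.1355] 0.88
side mount [ 0.6908 -0.1374  0.1589] 0.74
wrist handle [ 0.5645 -0.1071  0.1326] 0.58
```

View pics/e.png

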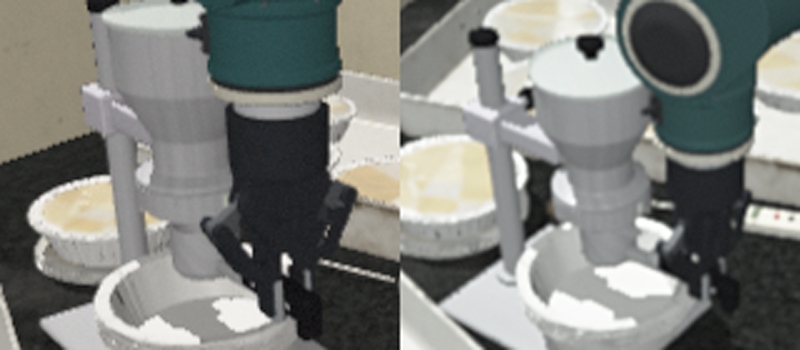

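View pics/e_wrist.png

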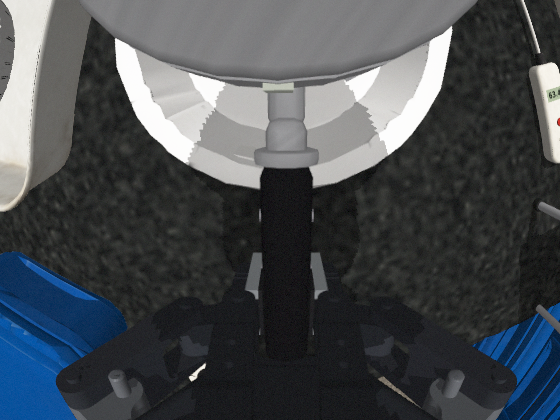

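The wrist view shows the white mark at (278,87), about 8 px left of the handle axis at column 286. I'll quantify that offset with the fisheye model.

```bash
cat >> h.py <<'E'
def fish(im,p):
    c=(im["camera_from_world"]@np.r_[p,1])[:3];K=im["camera_matrix"]
    t=np.arctan2(np.hypot(c[0],c[1]),c[2]);f=np.array([K[0,0],K[1,1]]);n=c[:2]/np.hypot(c[0],c[1])
    return np.round(K[:2,2]+f*t*n,1)
E
python3 - <<'E'
from h import *
im=arm.get_image("wrist"); f=im["frame"].astype(int)
s=arm.read_state();t=s["tcp_pos"];y=s["tool_rot"][2];d=np.array([np.cos(y),np.sin(y),0])
print(im["camera_matrix"])
for r in(-20,20,50,58): print("axis",r,fish(im,t+d*r/1000+[0,0,.019]))
for yw in(-22,-17.2,-12):
  for z in(.174,.18,.19): 
    a=np.radians(yw);print(yw,z,fish(im,np.array([.6885-.05*np.cos(a),-.1385-.05*np.sin(a),z])))
g=f[70:100,240:320]; sat=g.max(2)-g.min(2); m=(g.min(2)>195); ys,xs=np.nonzero(m); print(len(xs))
for r in range(80,94): print(r,[int(v) for v in f[r,256:304:2].mean(1)])
for r in (105,125,160,200,300):
  print(r,[int(v) for v in f[r,250:322:3].mean(1)])
E
```

```text
[[325.1922621    0.         285.95287662]
 [  0.         325.1922621  207.5641605 ]
 [  0.           0.           1.        ]]
axis -20 [284.6 340.2]
axis 20 [284.4 261.5]
axis 50 [284.3 185.8]
axis 58 [284.3 163.7]
-22 0.174 [267.1  90.7]
-22 0.18 [265.8  89.4]
-22 0.19 [263.   86.7]
-17.2 0.174 [282.9  91.2]
-17.2 0.18 [282.7  89.9]
-17.2 0.19 [282.2  87.3]
-12 0.174 [300.   90.5]
-12 0.18 [301.   89.2]
-12 0.19 [303.1  86.5]
0
80 [156, 155, 155, 156, 153, 150, 150, 148, 137, 134, 99, 102, 121, 139, 153, 154, 154, 154, 154, 155, 153, 152, 137, 129]
81 [113, 118, 131, 141, 155, 157, 154, 154, 153, 153, 152, 152, 155, 156, 151, 154, 148, 149, 135, 115, 101, 85, 86, 84]
82 [84, 89, 87, 95, 113, 115, 125, 133, 146, 145, 148, 146, 141, 139, 127, 125, 131, 129, 152, 89, 87, 87, 87, 84]
83 [84, 85, 86, 134, 190, 181, 171, 151, 143, 143, 137, 129, 132, 148, 160, 166, 185, 191, 188, 91, 86, 87, 89, 87]
84 [86, 88, 89, 125, 188, 189, 188, 189, 190, 188, 171, 169, 178, 190, 191, 189, 191, 190, 189, 90, 85, 83, 86, 87]
85 [84, 89, 89, 129, 188, 189, 189, 187, 188, 188, 189, 189, 189, 190, 190,
[... 900 characters left out ...]
93 [187, 185, 186, 187, 184, 175, 114, 123, 127, 135, 141, 143, 145, 148, 149, 150, 151, 149, 148, 149, 142, 136, 133, 125]
105 [187, 186, 188, 186, 187, 190, 112, 123, 132, 143, 145, 148, 147, 149, 149, 146, 136, 128, 119, 189, 188, 188, 189, 190]
125 [194, 194, 193, 191, 191, 193, 125, 131, 138, 146, 146, 148, 144, 145, 145, 143, 137, 132, 123, 187, 190, 195, 197, 190]
160 [162, 170, 114, 122, 131, 133, 140, 142, 142, 145, 145, 144, 144, 147, 144, 145, 142, 141, 138, 135, 129, 123, 114, 153]
200 [19, 23, 18, 24, 16, 20, 18, 23, 23, 27, 21, 25, 26, 22, 20, 21, 21, 18, 21, 22, 16, 34, 34, 30]
300 [26, 30, 24, 30, 27, 21, 19, 20, 22, 27, 20, 22, 25, 24, 22, 21, 25, 26, 20, 12, 31, 31, 26, 22]
```

Emit:
drive_tool([
  {"linear": [1, -1, -3], "spin": 0.009, "hand": 0},
  {"linear": [2.7, -3, -7], "spin": 0.018, "hand": 0},
  {"linear": [2.7, -3, -11], "spin": 0.018, "hand": 0},
  {"linear": [2.7, -3, -15], "spin": 0.018, "hand": 0},
  {"linear": [2.7, -3, -17], "spin": 0.018, "hand": 0},
  {"linear": [2.7, -3, -19], "spin": 0.018, "hand": 0},
  {"linear": [2.7, -3, -20], "spin": 0.018, "hand": 0},
  {"linear": [2.7, -3, -20], "spin": 0.018, "hand": 0},
])

```text
time_s: 17.42
tcp_pos: [0.5659, -0.0977, 0.1505]
tool_rot: [-3.141, -0.0, -0.317]
contact_force: [0.2, 0.0, -2.6]
width: 0.0184
grip_force: 107.7
```

Emit:
drive_tool([
  {"linear": [0, 0, -2], "spin": 0, "hand": 0},
  {"linear": [0, 0, -4], "spin": 0, "hand": 0},
  {"linear": [0, 0, -6], "spin": 0, "hand": 0},
  {"linear": [0, 0, -8], "spin": 0, "hand": 0},
  {"linear": [0, 0, -8], "spin": 0, "hand": 0},
])

```text
time_s: 17.83
tcp_pos: [0.5659, -0.0977, 0.1587]
tool_rot: [-3.142, -0.0, -0.317]
contact_force: [0.6, -0.5, -3.1]
width: 0.0186
grip_force: 107.7
```

Emit:
drive_tool([
  {"linear": [0, 0, -2], "spin": 0, "hand": 0},
  {"linear": [0, 0, -4], "spin": 0, "hand": 0},
  {"linear": [0, 0, -6], "spin": 0, "hand": 0},
  {"linear": [0, 0, -6], "spin": 0, "hand": 0},
])

```text
time_s: 18.17
tcp_pos: [0.5657, -0.0976, 0.1645]
tool_rot: [-3.142, 0.0, -0.317]
contact_force: [0.1, 0.4, -4.5]
width: 0.0184
grip_force: 107.5
```

```bash
python3 - <<'E'
from h import *
s=st(); print(s["ft_torque"])
for k in range(2):
    pts("side",["cup","handle","outlet"]);pts("scene",["cup","handle"]); im=pts("wrist",["handle","lug"])
f=im["frame"].astype(int)
for r in range(70,110,4): print(r,[int(v) for v in f[r,254:318:3].mean(1)])
E
```

```text
{'time_s': np.float64(18.1667), 'joint_pos': array([ 0.0132,  0.4152,  0.1312,  1.819 , -0.0669,  0.9119, -1.7136]), 'tcp_pos': array([ 0.5657, -0.0976,  0.1645]), 'tool_rot': array([-3.1415e+00,  3.0000e-04, -3.1720e-01]), 'contact_force': array([ 0.1129,  0.3989, -4.5157]), 'width': np.float64(0.0184), 'grip_force': np.float64(107.5062)}
[1.68589459e-01 4.55288147e-01 3.79794562e-04]
side cup [ 0.6894 -0.1353  0.0136] 0.48
side outlet [ 0.6923 -0.1378  0.1459] 0.69
scene cup [ 0.6879 -0.1343  0.1709] 0.75
scene handle [ 0.568  -0.1008  0.1669] 0.59
wrist handle [ 0.5685 -0.0995  0.1672] 0.96
side cup [ 0.6897 -0.1388  0.1652] 0.73
side handle [ 0.5682 -0.0976  0.1707] 0.84
side outlet [ 0.688  -0.1396  0.142 ] 0.69
scene cup [ 0.6879 -0.1388  0.1681] 0.82
scene handle [ 0.5667 -0.1012  0.1685] 0.69
wrist handle [ 0.5682 -0.1023  0.1698] 0.8
70 [129, 130, 130, 130, 128, 129, 129, 124, 127, 124, 128, 127, 129, 132, 132, 133, 131, 129, 130, 131, 133, 127]
74 [128, 127, 129, 132, 129, 127, 126, 124, 128, 126, 127, 131, 130, 128, 130, 131, 130, 130, 130, 132, 130, 126]
78 [132, 131, 129
[... 189 characters left out ...]
, 128, 127, 126, 130]
86 [131, 129, 126, 127, 126, 125, 123, 129, 131, 135, 133, 129, 133, 128, 130, 130, 132, 131, 126, 131, 130, 130]
90 [127, 129, 128, 128, 125, 126, 128, 129, 133, 131, 130, 130, 133, 130, 131, 133, 128, 127, 124, 123, 120, 118]
94 [107, 105, 106, 107, 107, 110, 114, 118, 117, 118, 119, 120, 117, 112, 113, 108, 108, 106, 103, 102, 98, 94]
98 [143, 139, 142, 136, 130, 124, 119, 108, 97, 90, 97, 94, 90, 106, 127, 139, 128, 134, 118, 107, 103, 119]
102 [185, 187, 185, 187, 186, 110, 127, 138, 188, 188, 188, 187, 187, 189, 168, 134, 127, 170, 186, 187, 188, 188]
106 [187, 185, 187, 188, 187, 109, 126, 135, 140, 142, 150, 150, 149, 147, 140, 134, 125, 188, 188, 187, 189, 189]
```

Emit:
drive_tool([
  {"linear": [0.1, 4.5, -0.5], "spin": -0.035, "hand": 0},
  {"linear": [0.3, 9.0, -1], "spin": -0.07, "hand": 0},
  {"linear": [1.3, 18.0, -1], "spin": -0.14, "hand": 0},
  {"linear": [2.8, 26.9, -1], "spin": -0.209, "hand": 0},
  {"linear": [5.0, 35.7, -1], "spin": -0.279, "hand": 0},
  {"linear": [7.8, 44.3, -1], "spin": -0.349, "hand": 0},
  {"linear": [7.8, 44.3, -1], "spin": -0.349, "hand": 0},
])

```text
time_s: 19.75
tcp_pos: [0.5594, -0.144, 0.1654]
tool_rot: [3.141, -0.0, 0.034]
contact_force: [-0.6, -0.2, -4.7]
width: 0.0179
grip_force: 107.6
```

```bash
python3 - <<'E'
from h import *
s=st(); print(s["ft_torque"])
t=s["tcp_pos"];y=s["tool_rot"][2];print("cup est",t[:2]+.1295*np.array([np.cos(y),np.sin(y)]))
E
```

```text
{'time_s': np.float64(19.75), 'joint_pos': array([ 0.1413,  0.418 ,  0.0721,  1.8084, -0.0362,  0.916 , -1.3079]), 'tcp_pos': array([ 0.5594, -0.144 ,  0.1654]), 'tool_rot': array([ 3.1409e+00, -3.0000e-04,  3.3600e-02]), 'contact_force': array([-0.5858, -0.2383, -4.6552]), 'width': np.float64(0.0179), 'grip_force': np.float64(107.6034)}
[0.09624978 0.44877167 0.06473797]
cup est [ 0.68877859 -0.1396518 ]
```

Emit:
drive_tool([
  {"linear": [0.2, 6, 0], "spin": -0.052, "hand": 0},
  {"linear": [0.7, 12.5, 0], "spin": -0.105, "hand": 0},
  {"linear": [2.8, 25.9, 0], "spin": -0.209, "hand": 0},
  {"linear": [6.3, 39, 0], "spin": -0.314, "hand": 0},
  {"linear": [11.2, 51.7, 0], "spin": -0.419, "hand": 0},
  {"linear": [17.3, 63.8, 0], "spin": -0.524, "hand": 0},
  {"linear": [24.7, 75.1, 0], "spin": -0.628, "hand": 0},
  {"linear": [24.7, 75.1, 0], "spin": -0.628, "hand": 0},
])

```text
time_s: 20.42
tcp_pos: [0.5872, -0.2183, 0.1651]
tool_rot: [3.141, 0.0, 0.661]
contact_force: [-0.7, -0.8, -4.9]
width: 0.0182
grip_force: 107.8
```

```bash
python3 - <<'E'
from h import *
s=st(); print(s["ft_torque"])
t=s["tcp_pos"];y=s["tool_rot"][2];print("cup est",t[:2]+.1295*np.array([np.cos(y),np.sin(y)]),np.degrees(y))
E
```

```text
{'time_s': np.float64(20.4167), 'joint_pos': array([ 0.3381,  0.4984, -0.0423,  1.6788,  0.0253,  0.9642, -0.6228]), 'tcp_pos': array([ 0.5872, -0.2183,  0.1651]), 'tool_rot': array([3.1407e+00, 1.0000e-04, 6.6140e-01]), 'contact_force': array([-0.7023, -0.7826, -4.8562]), 'width': np.float64(0.0182), 'grip_force': np.float64(107.7592)}
[-0.3357073   0.4633834   0.03448645]
cup est [ 0.68938271 -0.13875524] 37.8930638166061
```

Emit:
drive_tool([
  {"linear": [0, 2.3, 0], "spin": -0.0175, "hand": 0},
  {"linear": [0.1, 4.5, 0], "spin": -0.035, "hand": 0},
  {"linear": [0.2, 6.8, 0], "spin": -0.0525, "hand": 0},
  {"linear": [0.2, 6.8, 0], "spin": -0.0525, "hand": 0},
])

```text
time_s: 20.75
tcp_pos: [0.591, -0.2213, 0.1653]
tool_rot: [-3.142, -0.0, 0.713]
contact_force: [-1.1, 0.7, -5.2]
width: 0.0184
grip_force: 107.7
```

```bash
python3 - <<'E'
from h import *
s=st(); print(s["ft_torque"],np.degrees(s["tool_rot"][2]))
E
```

```text
{'time_s': np.float64(20.75), 'joint_pos': array([ 0.3487,  0.5063, -0.0527,  1.6655,  0.0308,  0.9706, -0.5727]), 'tcp_pos': array([ 0.591 , -0.2213,  0.1653]), 'tool_rot': array([-3.1415e+00, -1.0000e-04,  7.1290e-01]), 'contact_force': array([-1.1023,  0.6986, -5.2275]), 'width': np.float64(0.0184), 'grip_force': np.float64(107.7412)}
[-0.21363786  0.46888624  0.1125277 ] 40.84378011120823
```

Now I'll keep turning, row by row, until I feel the stop.

Emit:
drive_tool([
  {"linear": [0, 1.1, 0], "spin": -0.009, "hand": 0},
  {"linear": [0, 2.3, 0], "spin": -0.0175, "hand": 0},
  {"linear": [0, 2.3, 0], "spin": -0.0175, "hand": 0},
])

```text
time_s: 21.0
tcp_pos: [0.5925, -0.2232, 0.1653]
tool_rot: [-3.141, -0.0, 0.73]
contact_force: [0.2, 0.5, -4.9]
width: 0.0183
grip_force: 107.8
```

Emit:
drive_tool([
  {"linear": [0, 1.1, 0], "spin": -0.009, "hand": 0},
  {"linear": [0, 2.3, 0], "spin": -0.0175, "hand": 0},
  {"linear": [0, 2.3, 0], "spin": -0.0175, "hand": 0},
])

```text
time_s: 21.25
tcp_pos: [0.594, -0.2253, 0.1653]
tool_rot: [-3.142, -0.0, 0.748]
contact_force: [1.1, 1.9, -4.0]
width: 0.018
grip_force: 107.8
```

```bash
python3 - <<'E'
from h import *
s=st(); print(s["ft_torque"],np.degrees(s["tool_rot"][2]))
E
```

```text
{'time_s': np.float64(21.25), 'joint_pos': array([ 0.3581,  0.5136, -0.0596,  1.654 ,  0.0352,  0.9751, -0.5364]), 'tcp_pos': array([ 0.594 , -0.2253,  0.1653]), 'tool_rot': array([-3.1416e+00, -1.0000e-04,  7.4800e-01]), 'contact_force': array([ 1.0682,  1.8523, -4.0295]), 'width': np.float64(0.018), 'grip_force': np.float64(107.776)}
[-0.03038357  0.29151292  0.11466727] 42.85612240093099
```

Emit:
drive_tool([
  {"linear": [0, 1.1, 0], "spin": -0.009, "hand": 0},
  {"linear": [0, 2.3, 0], "spin": -0.0175, "hand": 0},
  {"linear": [0, 2.3, 0], "spin": -0.0175, "hand": 0},
])

```text
time_s: 21.5
tcp_pos: [0.5955, -0.2269, 0.1652]
tool_rot: [-3.141, -0.0, 0.766]
contact_force: [0.1, 1.6, -3.7]
width: 0.0183
grip_force: 107.8
```

```bash
python3 - <<'E'
from h import *
s=st(); print(s["ft_torque"],np.degrees(s["tool_rot"][2]))
pts("side",["cup","handle"]);pts("scene",["cup","handle","lock_point"]);pts("wrist",["handle"])
E
```

```text
{'time_s': np.float64(21.5), 'joint_pos': array([ 0.3623,  0.5171, -0.0631,  1.6483,  0.0374,  0.9775, -0.5187]), 'tcp_pos': array([ 0.5955, -0.2269,  0.1652]), 'tool_rot': array([-3.1414e+00, -1.0000e-04,  7.6560e-01]), 'contact_force': array([ 0.1096,  1.6184, -3.7348]), 'width': np.float64(0.0183), 'grip_force': np.float64(107.7604)}
[0.04973079 0.29050628 0.02129595] 43.86346929078964
side cup [ 0.6902 -0.1412  0.1668] 0.67
side handle [ 0.5955 -0.2255  0.1707] 0.85
scene cup [ 0.6908 -0.1348  0.171 ] 0.59
scene handle [ 0.5942 -0.2251  0.1682] 0.94
wrist handle [ 0.5972 -0.2268  0.1678] 0.73
```

Emit:
drive_tool([
  {"linear": [0, 1.1, 0], "spin": -0.009, "hand": 0},
  {"linear": [0, 2.3, 0], "spin": -0.0175, "hand": 0},
  {"linear": [0, 2.3, 0], "spin": -0.0175, "hand": 0},
])

```text
time_s: 22.2
tcp_pos: [0.5969, -0.2284, 0.1651]
tool_rot: [-3.141, 0.0, 0.783]
contact_force: [-2.3, 3.5, -4.0]
width: 0.0185
grip_force: 108.0
```

Emit:
drive_tool([
  {"linear": [0, 1.1, 0], "spin": -0.009, "hand": 0},
  {"linear": [0, 2.3, 0], "spin": -0.0175, "hand": 0},
  {"linear": [0, 2.3, 0], "spin": -0.0175, "hand": 0},
])

```text
time_s: 22.45
tcp_pos: [0.5981, -0.2295, 0.1649]
tool_rot: [-3.139, 0.0, 0.8]
contact_force: [-6.4, 8.6, -2.5]
width: 0.0187
grip_force: 108.5
```

```bash
python3 - <<'E'
from h import *
s=st(); print(s["ft_torque"],np.degrees(s["tool_rot"][2]))
E
```

```text
{'time_s': np.float64(22.45), 'joint_pos': array([ 0.3703,  0.5241, -0.0704,  1.6377,  0.0413,  0.9834, -0.4843]), 'tcp_pos': array([ 0.5981, -0.2295,  0.1649]), 'tool_rot': array([-3.1393e+00,  2.0000e-04,  8.0020e-01]), 'contact_force': array([-6.3789,  8.647 , -2.5373]), 'width': np.float64(0.0187), 'grip_force': np.float64(108.5044)}
[ 1.27265451  1.35077992 -0.64658419] 45.84652334497735
```

I've reached the stop: about 11 N opposing the turn near 45°. I'll back off about 1° and lower it into the notches.

Emit:
drive_tool([
  {"linear": [0, -2, 0], "spin": 0.015, "hand": 0},
  {"linear": [0, -2.5, 1], "spin": 0.02, "hand": 0},
  {"linear": [0, -2.5, 2], "spin": 0.02, "hand": 0},
  {"linear": [0, -2.5, 3], "spin": 0.02, "hand": 0},
  {"linear": [0, -2.5, 4], "spin": 0.02, "hand": 0},
  {"linear": [0, -2.5, 4], "spin": 0.02, "hand": 0},
])

```text
time_s: 22.95
tcp_pos: [0.5973, -0.2282, 0.162]
tool_rot: [3.141, -0.001, 0.78]
contact_force: [-5.5, 5.8, 6.4]
width: 0.0185
grip_force: 109.8
```

Emit:
drive_tool([
  {"linear": [0, 0, 0.7], "spin": 0, "hand": 0},
  {"linear": [0, 0, 1.3], "spin": 0, "hand": 0},
  {"linear": [0, 0, 1.3], "spin": 0, "hand": 0},
])

```text
time_s: 23.2
tcp_pos: [0.5975, -0.2282, 0.1611]
tool_rot: [3.14, -0.001, 0.78]
contact_force: [-6.7, 5.8, 9.4]
width: 0.0185
grip_force: 110.2
```

```bash
python3 - <<'E'
from h import *
s=st(); print(s["ft_torque"],np.degrees(s["tool_rot"][2]))
pts("side",["cup","handle"]);pts("scene",["cup","handle"])
E
```

```text
{'time_s': np.float64(23.2), 'joint_pos': array([ 0.3655,  0.5248, -0.0661,  1.6464,  0.0394,  0.97  , -0.5044]), 'tcp_pos': array([ 0.5975, -0.2282,  0.1611]), 'tool_rot': array([ 3.1404e+00, -1.3000e-03,  7.8020e-01]), 'contact_force': array([-6.6608,  5.7998,  9.423 ]), 'width': np.float64(0.0185), 'grip_force': np.float64(110.1542)}
[1.71918277 0.41591776 0.12155713] 44.704856149657815
side cup [ 0.6927 -0.139   0.1675] 0.69
side handle [ 0.4198 -0.4468  0.0024] 0.33
scene cup [ 0.6892 -0.1355  0.1701] 0.66
scene handle [ 0.5988 -0.225   0.1627] 0.84
```

Emit:
drive_tool([
  {"linear": [0, -0.8, -1], "spin": 0.006, "hand": 0},
  {"linear": [0, -1.6, -2], "spin": 0.013, "hand": 0},
  {"linear": [0, -2.2, -2], "spin": 0.018, "hand": 0},
  {"linear": [0, -2.2, -2], "spin": 0.018, "hand": 0},
])

```text
time_s: 23.83
tcp_pos: [0.5954, -0.2268, 0.162]
tool_rot: [3.141, -0.0, 0.762]
contact_force: [0.3, 2.7, -1.7]
width: 0.0188
grip_force: 108.3
```

Emit:
drive_tool([
  {"linear": [0, 0, 1], "spin": 0, "hand": 0},
  {"linear": [0, 0, 2], "spin": 0, "hand": 0},
  {"linear": [0, 0, 2], "spin": 0, "hand": 0},
])

```text
time_s: 24.08
tcp_pos: [0.5954, -0.2269, 0.1598]
tool_rot: [3.142, -0.0, 0.762]
contact_force: [0.7, 3.0, -1.3]
width: 0.0186
grip_force: 108.7
```

```bash
python3 - <<'E'
from h import *
s=st(); print(s["ft_torque"],np.degrees(s["tool_rot"][2]))
E
```

```text
{'time_s': np.float64(24.0833), 'joint_pos': array([ 0.3615,  0.5229, -0.062 ,  1.6528,  0.0375,  0.967 , -0.5225]), 'tcp_pos': array([ 0.5954, -0.2269,  0.1598]), 'tool_rot': array([ 3.1416e+00, -1.0000e-04,  7.6180e-01]), 'contact_force': array([ 0.6753,  2.9532, -1.3082]), 'width': np.float64(0.0186), 'grip_force': np.float64(108.7476)}
[ 0.63921101 -0.02254942  0.21404863] 43.64993365921125
```

It went down to 0.160 almost freely, so it has dropped into the notches. I'll lower until it rests.

Emit:
drive_tool([
  {"linear": [0, 0, 0.6], "spin": 0, "hand": 0},
  {"linear": [0, 0, 1.2], "spin": 0, "hand": 0},
  {"linear": [0, 0, 1.2], "spin": 0, "hand": 0},
])

```text
time_s: 24.33
tcp_pos: [0.5955, -0.2269, 0.1592]
tool_rot: [3.141, -0.0, 0.762]
contact_force: [-1.4, 4.1, 6.1]
width: 0.0182
grip_force: 109.5
```

```bash
python3 - <<'E'
from h import *
s=st(); print(s["ft_torque"],np.degrees(s["tool_rot"][2]))
pts("side",["cup","handle"]);pts("scene",["cup","handle"])
E
```

```text
{'time_s': np.float64(24.3333), 'joint_pos': array([ 0.3615,  0.5236, -0.0621,  1.6533,  0.0375,  0.9652, -0.5226]), 'tcp_pos': array([ 0.5955, -0.2269,  0.1592]), 'tool_rot': array([ 3.1411e+00, -5.0000e-04,  7.6180e-01]), 'contact_force': array([-1.3585,  4.0645,  6.0637]), 'width': np.float64(0.0182), 'grip_force': np.float64(109.494)}
[0.94540023 0.12738507 0.33810252] 43.64817123168481
side cup [ 0.6911 -0.1373  0.1629] 0.93
side handle [ 0.5999 -0.2244  0.1634] 0.8
scene cup [ 0.6866 -0.1371  0.1658] 0.72
scene handle [ 0.5964 -0.223   0.1599] 0.72
```

Emit:
drive_tool([
  {"linear": [0, 0, -0.5], "spin": 0, "hand": 0},
  {"linear": [0, 0, -0.5], "spin": 0, "hand": 0.1},
  {"linear": [0, 0, -0.5], "spin": 0, "hand": 0.25},
  {"linear": [0, 0, -0.5], "spin": 0, "hand": 0.4},
  {"linear": [0, 0, -0.5], "spin": 0, "hand": 0.6},
  {"linear": [0, 0, -0.5], "spin": 0, "hand": 0.7},
  {"linear": [0, 0, -0.5], "spin": 0, "hand": 0.7},
  {"linear": [0, 0, -0.5], "spin": 0, "hand": 0.7},
], grip_force=20)

```text
time_s: 25.3
tcp_pos: [0.5952, -0.227, 0.1592]
tool_rot: [-3.141, 0.0, 0.762]
contact_force: [-0.2, 0.5, -0.5]
width: 0.0599
grip_force: 0.0
```

```bash
python3 - <<'E'
from h import *
s=st()
for k in range(2): pts("side",["cup","handle"]);pts("scene",["cup","handle"]);im=pts("wrist",["handle"])
f=im["frame"].astype(int)
cv2.imwrite("pics/w3.png",im["frame"])
E
```

```text
{'time_s': np.float64(25.3), 'joint_pos': array([ 0.3616,  0.5235, -0.062 ,  1.6534,  0.0377,  0.966 , -0.5227]), 'tcp_pos': array([ 0.5952, -0.227 ,  0.1592]), 'tool_rot': array([-3.1415e+00,  1.0000e-04,  7.6160e-01]), 'contact_force': array([-0.227 ,  0.5493, -0.4561]), 'width': np.float64(0.0599), 'grip_force': np.float64(0.0)}
side cup [ 0.6906 -0.1401  0.1609] 0.64
side handle [ 0.5994 -0.2246  0.1645] 0.83
scene cup [ 0.689  -0.1354  0.1685] 0.73
scene handle [ 0.5961 -0.2254  0.1627] 0.88
wrist handle [ 0.5988 -0.2265  0.1626] 0.97
side cup [ 0.6913 -0.1359  0.1617] 0.69
side handle [ 0.5978 -0.2225  0.1652] 0.57
scene cup [ 0.6895 -0.1383  0.1658] 0.94
scene handle [ 0.5997 -0.2258  0.1622] 0.58
wrist handle [ 0.5969 -0.2261  0.1643] 0.69
```

View pics/w3.png

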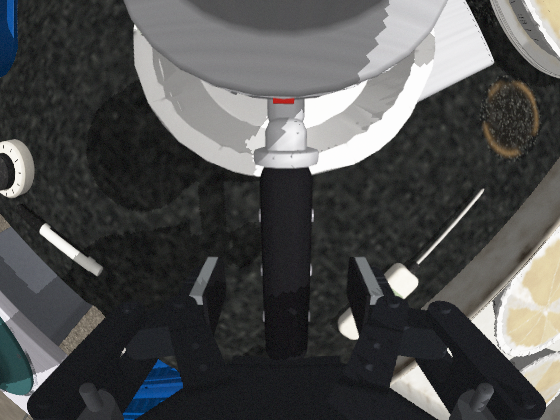

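The red mark at (284,100) lines up with the handle axis at column 286, and the fingers are open and clear. I'll retract.

Emit:
drive_tool([
  {"linear": [0, 0, -15], "spin": 0, "hand": 0.7},
  {"linear": [0, 0, -40], "spin": 0, "hand": 0.7},
  {"linear": [-10, 0, -70], "spin": 0, "hand": 0.7},
  {"linear": [-30, 0, -100], "spin": 0, "hand": 0.7},
  {"linear": [-50, 0, -120], "spin": 0, "hand": 0.7},
  {"linear": [-60, 0, -120], "spin": 0, "hand": 0.7},
  {"linear": [-60, 0, -120], "spin": 0, "hand": 0.7},
])

```text
time_s: 26.68
tcp_pos: [0.5506, -0.2706, 0.2805]
tool_rot: [3.139, 0.0, 0.759]
contact_force: [-0.8, 0.4, -0.4]
width: 0.06
grip_force: 0.0
```

```bash
python3 - <<'E'
from h import *
st()
for k in range(3):
    im=pts("side",["cup","handle","lug","dish_nest","timer","marker","thermometer"] if k==0 else ["cup","handle","lug"])
    i2=pts("scene",["cup","handle","lug"]); pts("wrist",["handle"])
A=i2["frame"][120:260,110:270];B=im["frame"][110:250,130:290]
cv2.imwrite("pics/f.png",cv2.resize(np.hstack([A,B]),(800,350),interpolation=cv2.INTER_CUBIC))
E
```

```text
{'time_s': np.float64(26.6833), 'joint_pos': array([ 0.4409,  0.3644, -0.0452,  1.6007,  0.0185,  1.1748, -0.4206]), 'tcp_pos': array([ 0.5506, -0.2706,  0.2805]), 'tool_rot': array([3.1393e+00, 1.0000e-04, 7.5860e-01]), 'contact_force': array([-0.785 ,  0.3883, -0.4228]), 'width': np.float64(0.06), 'grip_force': np.float64(0.0)}
side cup [ 0.6913 -0.1374  0.1606] 0.65
side handle [ 0.5968 -0.223   0.1659] 0.76
side lug [ 0.6649 -0.1588  0.1844] 0.75
side dish_nest [ 0.692  -0.1363  0.0107] 0.6
side timer [ 0.4028  0.0251 -0.0037] 0.58
side marker [ 4.235e-01 -4.420e-01  1.000e-04] 0.72
side thermometer [ 0.6335 -0.3736 -0.0017] 0.57
scene cup [ 0.6885 -0.1363  0.1676] 0.55
scene lug [ 0.6597 -0.1609  0.1804] 0.76
wrist handle [ 0.5997 -0.2307  0.1605] 0.97
side cup [ 0.6892 -0.1387  0.1623] 0.65
side handle [ 0.5994 -0.2247  0.1638] 0.81
side lug [ 0.6638 -0.1572  0.1819] 0.7
scene cup [ 0.6878 -0.1363  0.1672] 0.73
scene handle [ 0.5953 -0.2235  0.1633] 0.69
scene lug [ 0.659  -0.1601  0.1813] 0.58
wrist handle [ 0.5991 -0.227   0.1622] 0.78
side cup [ 0.6921 -0.141   0.1629] 0.69
side handle [ 0.5995 -0.2235  0.1645] 0.8
side lug [ 0.6637 -0.1613  0.183 ] 0.9
scene cup [ 0.6907 -0.1337  0.1661] 0.94
scene handle [ 0.5964 -0.2292  0.1621] 0.58
scene lug [ 0.6595 -0.1622  0.1789] 0.94
wrist handle [ 0.5976 -0.2276  0.1647] 0.78
```

View pics/f.png

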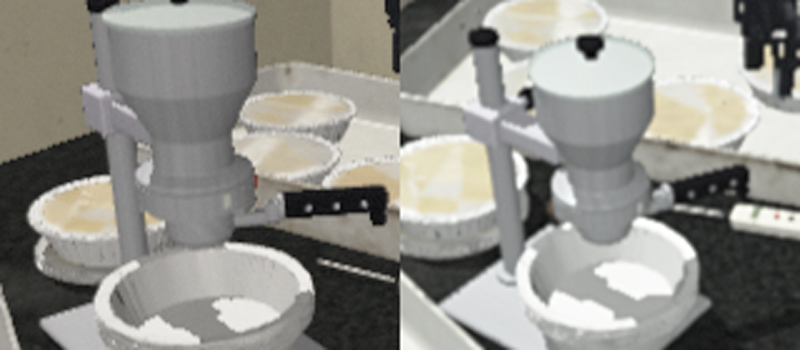

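The outlet hangs level with its handle by the red mark, from (285,205) to (385,200) in the scene crop. Cup height is about 0.1645 m and lug height about 0.182 m, both at their locked values. I'm handing the job in.

```bash
python3 -c "
from workcell import arm
print(arm.close_job())"
```

```text
the job is handed in; nothing more can be done
None
```

The job is handed in at about 27 s: the outlet was drawn out, stood on the counter, regripped by its handle, and now hangs level, locked at the red mark and released, and I saw nothing else moved, though the final check did not locate the marker reliably.

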